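# Put the bottles back in their stands

### The job

Put the three loose bottles from the right half of the mat back in their dark wooden stands, each upright in the well made for it: the round oil bottle in the large round stand, the small bottle with the pointed nozzle in the small round stand, and the flat bottle in the oblong stand. Leave the open glass jar and the upright awl where they are.

Things in the scene. Friction and masses are not known exactly. Their poses are not given: they have to be found in the camera images.
- oil_bottle: oil bottle, the tallest of the three at 102 mm, with a round cream body 43 mm across up to about 62 mm and a white top with collar about 27 mm across above it (grip it there, 66 to 98 mm up; gripped at the body, it reaches up into the gripper); 0.06 to 0.13 kg. Origin: centre of its underside; it starts on the mat, whose top is 3.4 mm above the bench top; z up.
- nozzle_bottle: small bottle, 77 mm high: round red body 29 mm across up to 43 mm, then a white nozzle that tapers from 18 mm to a point; grip the body; 0.035 to 0.07 kg. Origin: centre of its underside; it starts on the mat, whose top is 3.4 mm above the bench top; z up.
- flat_bottle_foot (a point): flat cream bottle with a bent white nozzle, 89 mm high; its body is 22 mm thick (along its x) and 43 mm wide (along its y) and straight up to about 50 mm; 0.05 to 0.10 kg. This point is the centre of the underside of the body, z up; it starts on the mat, whose top is 3.4 mm above the bench top. The bottle may stand either way round in its stand.
- large_stand: the large round stand: a turned ring-like block of dark wood, 76 mm across, 18 mm high above the bench top, fixed to the bench, with a round well 56 mm wide in its top, cork floor 6 mm above the bench top, so the well is 12 mm deep. It stands on the bench behind the mat or, its foot let in, on the mat. Origin: centre of its underside at the level of the bench top (z = 0), z up.
- small_stand: the small round stand: a turned ring-like block of dark wood, 57 mm across, 18 mm high above the bench top, fixed to the bench, with a round well 37 mm wide in its top, cork floor 6 mm above the bench top, so the well is 12 mm deep. It stands on the bench behind the mat or, its foot let in, on the mat. Origin: centre of its underside at the level of the bench top (z = 0), z up.
- oblong_stand: the oblong stand: a block of dark wood, 48 (its x) by 70 (its y) mm, 18 mm high above the bench top, fixed to the bench, with an oblong well 32 (x) by 54 (y) mm in its top, cork floor 6 mm above the bench top, so the well is 12 mm deep. It stands on the bench behind the mat or, its foot let in, on the mat. Origin: centre of its underside at the level of the bench top (z = 0), z up.
- glass_jar: open empty clear glass jar, 44 mm across, 60 mm high, on the left half of the mat: to be left alone. Above and behind it the shade of a desk lamp hangs over the bench from 0.45 m up, at x 0.56 to 0.79 and y 0.05 to 0.28: swing past it with the arm drawn in. Origin: centre of its underside; it starts on the mat, whose top is 3.4 mm above the bench top; z up.
- awl: awl standing upright: a turned wood and cork handle 37 mm across at the foot with a thin needle pointing up, 90 mm high: to be left alone. Origin: centre of its underside; it starts on the mat, whose top is 3.4 mm above the bench top; z up.
Mind the look-alikes: they are no part of the job. What is shaped like the part that bears flat_bottle_foot but yellow is not meant.

How it is judged:
By the outcome, as a careful person would: the job done as asked, in the order asked, and still so for the second after the job is handed in, with the robot touching nothing.
It also fails if it takes over 80 s, if anything falls off the work surface, if the arm or the gripper's body presses on something with over 40 N, if the wrist force passes 120 N, or if a joint passes its speed limit or range.

### The arm

A 6-joint arm with a two-finger parallel gripper is mounted at the origin on a cart in front of the work surface, level with it; the furniture and walls round the work are solid. World frame = base frame: x ahead of the robot, y to its left, z up, the work surface at z = 0. Lengths are in m, angles in degrees, forces in N, time in s.
With the tool pointing down it reaches from about 0.4 to 0.925 m from the base axis. Payload 3.4 kg.
Tool frame: the origin (TCP) lies at the very end of the fingers, on their centre line; the grasp point (between the pads) lies 19 mm behind it; z points along the fingers, y is the direction in which the jaws open and shut (so a half turn about z gives the same grasp; the last joint's range is limited). The gripper opens to 85 mm and grips with 20 to 120 N. Pads are 22 mm wide; open, the fingers measure 114 mm over their backs; the gripper's body (76 mm by 85 mm) begins 54 mm behind the grasp point. The pads swing forward as they close: fully open they stand 13 mm farther back than shut.
Start: joints at [-79.383, 17.578, 86.31, -0, 76.112, -4.211], TCP at [0.147, -0.556, 0.231] pointing down, gripper open.
Joint ranges: [-179.03, 179.03], [-60, 130.46], [8.19, 133.38], [-81.62, 261.62], [5.75, 156.47], [-153.77, 153.77]. Speed limits (degrees/s): [147.25, 147.25, 180, 180, 180, 180].

### API

Orientations are given as a 3x3 rotation matrix whose columns are the frame's x, y, z axes.
In Python, from workcell import state, grab_frame, finish_job gives the robot as it stands. The module is installed in compiled form; this text tells all that it offers.
- The arm moves only by the tool move_arm, never from a script. Its arguments are lists of equal length, an entry for each row: "translation": the shift along the tool's x, y, z in units of 40 mm (1.0 is 40 mm), a list of three; "dr": the turn, a rotation vector about the tool's x, y, z in units of 6 degrees (1.0 is 6 degrees), a list of three. A call has 1 to 10 rows; each row is the pose to reach, as a shift and turn from the pose commanded when the call began, along the tool's axes at that moment; what a row does not reach only later rows make up. A row lasts 1/12 s, in which the tool goes at most 41.7 mm and 7.16 degrees, less where a joint would pass 70% of its speed; a pose out of reach is approached as far as the arm can. A call with a gripper value outside its range is refused whole. "gripper" is the closure, from 0 (fully open) to 1 (shut), set as the call begins (left out, the last holds). The fingers move at their own pace and stop on an object; "grip_force" is the grip in N (left out, the last holds). Time passes only in rows, so rows that repeat a pose let the fingers close. It gives the time, the measured TCP pose, the force and the opening at its end, in the units of the state.
- state(): the state, without advancing time (a new reading comes with each control period).
- grab_frame(name): name is "side" or "top"; returns a dict with "img" (400x640x3 uint8, red, green, blue), "camera_matrix" (3x3 intrinsics, pixels), "k1" (the pictures are not rectified: a ray, as slopes to the right and down, at radius r is drawn at 1 + k1 r^2 times it, then the intrinsics apply), "rvec" (rotation vector, rad) and "tvec" (3), from world to camera coordinates, as OpenCV has them. Camera axes: x right, y down, z forward; pixel columns grow to the right and rows downward; lengths in m; the calibration is good to about 2 mm. A picture is of the moment at which its call begins. There is no depth.
- finish_job(): hands the job in, once; it reports no verdict.
The state is a dict: "clock": time; "joints": joint angles; "dq": joint speeds; "tau": joint torques, N m; "position": TCP position; "eef_rot": TCP orientation; "wrist_force": force on the tool from outside, world axes, zero at the start; "torque": the same for the moment, N m; "finger_gap": finger opening in m.
Only numpy, scipy, OpenCV 4.12 (cv2) and the standard library are available. Lean on these libraries where they do the work, as an engineer would, in place of code of your own. Each camera call takes 0.05 s, during which the arm holds its last target. There are 200 camera calls.

## Working session

There is one attempt and no reset: what is moved stays moved. The work goes in short steps, Python scripts to look and compute and a tool call to move; the robot and the scene stay as the last step left them, time stands still between calls to the robot, and variables do not carry over. Pictures are saved under pics/ and viewed, about 12 in all and at most 16, crops included, and the job is handed in when it is done.

Besides the shell and the picture viewer there is one more tool, called in YAML: its name, and indented under it one key for each argument. move_arm: Moves the arm, as the interface text tells. Its arguments: {"type":"object","properties":{"translation":{"type":"array"},"dr":{"type":"array"},"gripper":{"type":"number"},"grip_force":{"type":"number"}},"required":["translation","dr"]}

```bash
mkdir -p pics
cat > h.py <<'E'
import numpy as np, cv2, pickle
from workcell import state, grab_frame, finish_job
np.set_printoptions(precision=4,suppress=True)
def ray(f,u,v):
    K=np.array(f["camera_matrix"]);d=np.array([f["k1"],0,0,0],float)
    n=cv2.undistortPoints(np.array([[[u,v]]],float),K,d)[0,0]
    R=cv2.Rodrigues(np.array(f["rvec"],float))[0];t=np.array(f["tvec"],float).ravel()
    return -R.T@t, R.T@np.array([n[0],n[1],1])
def plane(f,u,v,z):
    o,d=ray(f,u,v); return o+d*(z-o[2])/d[2]
def proj(f,p):
    return cv2.projectPoints(np.array([p],float),np.array(f["rvec"],float),np.array(f["tvec"],float),np.array(f["camera_matrix"],float),np.array([f["k1"],0,0,0],float))[0][0,0]
def save(n,img): cv2.imwrite("pics/"+n,img[:,:,::-1])
E
python3 - <<'E'
from h import *
fs={}
for n in("side","top"):
    f=grab_frame(n);fs[n]=f;save(n+"0.png",f["img"]);print(n,ray(f,320,200))
pickle.dump(fs,open("f0.pkl","wb"));s=state();print(s["position"],s["eef_rot"],s["clock"])
E
```

```text
side (array([0.1777, 0.5625, 0.5051]), array([ 0.4503, -0.709 , -0.5428]))
top (array([ 0.3804, -0.0653,  1.0833]), array([ 0.2087, -0.0004, -0.978 ]))
[ 0.147  -0.5552  0.2305] [[ 0.9667  0.2559 -0.0003]
 [ 0.2559 -0.9667  0.0018]
 [ 0.0001 -0.0019 -1.    ]] 0.1
```

View pics/top0.png

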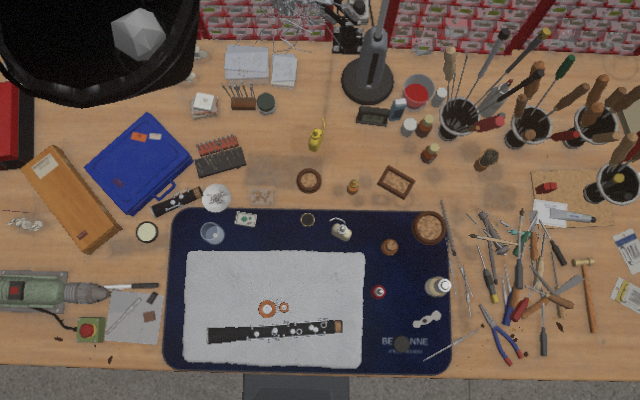

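View pics/side0.png

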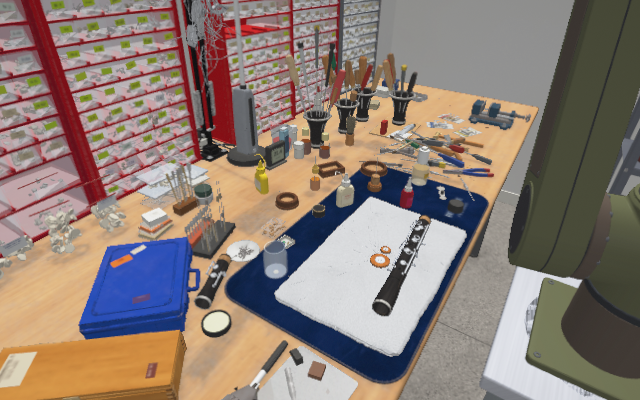

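Both views show the same things. Candidates, by top-view pixel:
- **Oil bottle:** cream and round at (438,287). The white bottle at (408,127) behind the mat is not it.
- **Nozzle bottle:** red at (378,291). The red bottle at (425,125) is not it.
- **Flat bottle:** cream at (341,231). The yellow one at (316,140) is the look-alike.
- **Stands:** large (430,227), small (309,180), oblong (396,182).
- **Leave alone:** awl (390,247) and jar (212,233).

I'll check these in a close crop.

Run:
```python
from h import *
fs=pickle.load(open("f0.pkl","rb"))
c=fs["top"]["img"][160:310,280:460];save("tc.png",cv2.resize(c,None,fx=4,fy=4,interpolation=cv2.INTER_CUBIC))
c=fs["side"]["img"][135:225,270:450];save("sc.png",cv2.resize(c,None,fx=4.4,fy=4.4,interpolation=cv2.INTER_CUBIC))
```

```text
(no output)
```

View pics/tc.png

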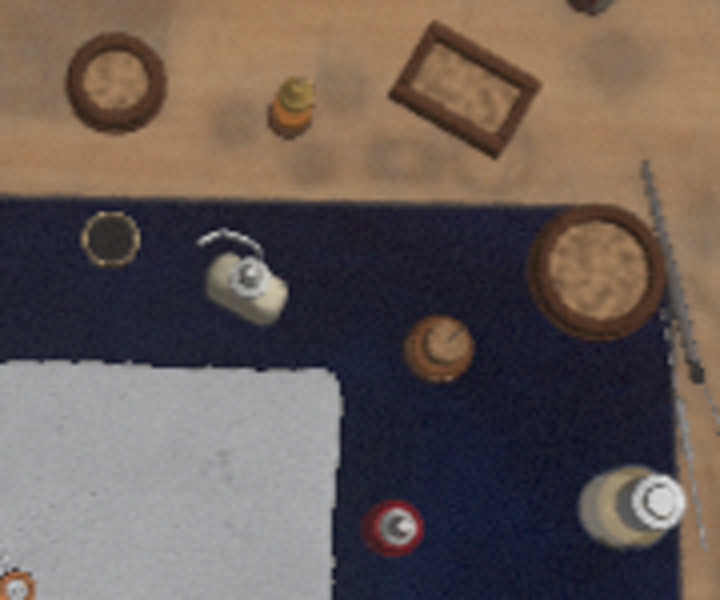

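View pics/sc.png

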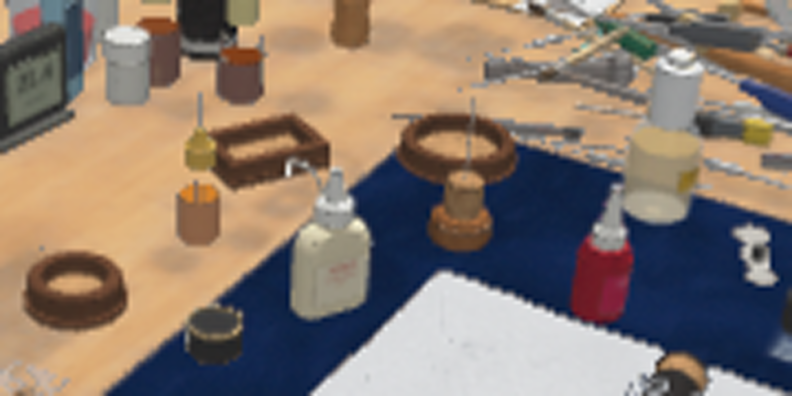

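The crops confirm the choices: all three bottles stand upright, and the three stands are empty. Next I'll measure positions.

```bash
cat > m.py <<'E'
from h import *
fs=pickle.load(open("f0.pkl","rb"));T=fs["top"];S=fs["side"]
def comp(f,mask,u,v):
    n,l,st,c=cv2.connectedComponentsWithStats(mask.astype(np.uint8),connectivity=4)
    ys,xs=np.nonzero(l); i=np.argmin((xs-u)**2+(ys-v)**2); k=l[ys[i],xs[i]]
    m=(l==k).astype(np.uint8); cs,_=cv2.findContours(m,cv2.RETR_EXTERNAL,cv2.CHAIN_APPROX_NONE)
    return st[k],max(cs,key=len)
def world(f,c,z): return np.array([plane(f,*p,z) for p in c.reshape(-1,2)])[:,:2]
def tri(a,b):
    o1,d1=ray(T,*a);o2,d2=ray(S,*b)
    s=np.linalg.lstsq(np.c_[d1,-d2],o2-o1,rcond=None)[0];p=o1+s[0]*d1;q=o2+s[1]*d2
    return (p+q)/2,np.linalg.norm(p-q)*1e3
E
python3 - <<'E'
from m import *
hsv=cv2.cvtColor(T["img"],cv2.COLOR_RGB2HSV).astype(int);H,Sa,V=hsv[...,0],hsv[...,1],hsv[...,2]
brown=((H<20)|(H>170))&(Sa>90)&(V<120)
for n,u,v in(("large",416,227),("small",299,180),("oblong",382,180)):
    st,c=comp(T,brown,u,v); w=world(T,c,0.012).astype(np.float32)
    print(n,st,cv2.minEnclosingCircle(w),cv2.minAreaRect(w))
red=((H<8)|(H>170))&(Sa>120)
st,c=comp(T,red,372,291);w=world(T,c,.046).astype(np.float32);print("red",st,cv2.minEnclosingCircle(w),"at z0",cv2.minEnclosingCircle(world(T,c,.0034).astype(np.float32)))
cx=lambda a,b:(280+a/4-.4,160+b/4-.4); sx=lambda a,b:(270+a/4.4-.4,135+b/4.4-.4)
print("tip",tri(cx(402,523),sx(618,187)),plane(T,*cx(402,523),.0804))
print("cap",tri(cx(659,500),sx(681,56)),plane(T,*cx(659,500),.1054))
print("flatcap",tri(cx(250,272),sx(337,172)),tri(cx(250,272),sx(335,205)))
print("flatnozzle end",tri(cx(200,243),sx(290,172)))
cream=(V>75)&~((H>95)&(H<130)&(Sa>60))
st,c=comp(T,cream,335,231);print("flat",st)
pts=c.reshape(-1,2)
for p in pts[::2]: print(p,plane(T,*p,.0034)[:2],end=" ")
E
```

```text
large [412 211  35  34 483] ((0.5544513463973999, -0.30311286449432373), 0.038064274936914444) ((0.5542227625846863, -0.30303847789764404), (0.07228497415781021, 0.07400202006101608), 1.333336591720581)
small [296 168  26  26 347] ((0.6528545618057251, -0.039466872811317444), 0.029370399191975594) ((0.6525851488113403, -0.039360616356134415), (0.05686786770820618, 0.05521108955144882), 1.3914564847946167)
oblong [377 165  38  35 433] ((0.653942883014679, -0.2320723980665207), 0.04207807779312134) ((0.6533582210540771, -0.23174390196800232), (0.0708732083439827, 0.05218847468495369), 60.34739303588867)
red [371 285  15  14  88] ((0.4133741557598114, -0.18849076330661774), 0.015072179026901722) at z0 ((0.414727121591568, -0.1935482621192932), 0.015687061473727226)
tip (array([ 0.414 , -0.1889,  0.0812]), np.float64(1.903928810052422)) [ 0.4149 -0.1888  0.0804]
cap (array([ 0.4275, -0.31  ,  0.106 ]), np.float64(0.6490761443201416)) [ 0.4278 -0.3101  0.1054]
flatcap (array([ 0.5373, -0.1117,  0.0857]), np.float64(0.6473882740691898)) (array([ 0.5394, -0.1132,  0.0648]), np.float64(3.143
[... 153 characters left out ...]
 [334 224] [ 0.5581 -0.0976] [333 226] [ 0.5536 -0.0955] [332 228] [ 0.5492 -0.0934] [332 230] [ 0.5448 -0.0935] [332 232] [ 0.5404 -0.0936] [333 234] [ 0.536  -0.0958] [335 235] [ 0.5339 -0.1002] [337 236] [ 0.5319 -0.1046] [339 237] [ 0.5298 -0.109 ] [341 238] [ 0.5277 -0.1133] [343 239] [ 0.5256 -0.1177] [345 240] [ 0.5235 -0.1221] [347 240] [ 0.5236 -0.1264] [349 238] [ 0.5281 -0.1307] [350 236] [ 0.5325 -0.1328] [351 234] [ 0.537  -0.1349] [351 232] [ 0.5414 -0.1349] [350 230] [ 0.5457 -0.1327] [348 229] [ 0.5478 -0.1283] [347 227] [ 0.5522 -0.1261] [345 225] [ 0.5565 -0.1216] [343 224] [ 0.5586 -0.1172] [341 224] [ 0.5585 -0.1129] [339 224] [ 0.5584 -0.1085] [337 223] [ 0.5605 -0.1041]
```

```bash
cat > g.py <<'E'
# usage: g.py x y z [jaw_angle_deg]: units to enter in move_arm
import sys
from h import *
from scipy.spatial.transform import Rotation as Ro
a=list(map(float,sys.argv[1:]));s=state();R=np.array(s["eef_rot"]);p=np.array(s["position"])
Rt=None
cur=np.degrees(np.arctan2(R[1,1],R[0,1]));ang=a[3] if len(a)>3 else -75.2
d=(ang-cur+90)%180-90;t=np.radians(cur+d)
y=np.array([np.cos(t),np.sin(t),0]);z=np.array([0,0,-1.]);Rt=np.c_[np.cross(y,z),y,z]
print("t",s["clock"],"pos",p,"gap",s["finger_gap"],"F",np.array(s["wrist_force"]),"jaw",round(cur,1),"j",np.round(s["joints"],0))
print("translation",np.round(R.T@(np.array(a[:3])-p)/.04,2),"dr",np.round(np.degrees(Ro.from_matrix(R.T@Rt).as_rotvec())/6,2))
E
python3 g.py .4275 -.310 .16; python3 g.py .4275 -.310 .07
```

```text
t 0.1 pos [ 0.147  -0.5552  0.2305] gap 0.0854495750765792 F [-0.5411 -0.7955  0.0046] jaw -75.2 j [-79.  18.  86.   0.  76.  -4.]
translation [ 8.35 -4.13  1.77] dr [-0.02 -0.    0.  ]
t 0.1 pos [ 0.147  -0.5552  0.2305] gap 0.0854495750765792 F [-0.5411 -0.7955  0.0046] jaw -75.2 j [-79.  18.  86.   0.  76.  -4.]
translation [ 8.35 -4.12  4.02] dr [-0.02 -0.    0.  ]
```

move_arm:
  translation:
    - [0.8, -0.4, 0.1]
    - [1.7, -0.8, 0.3]
    - [2.6, -1.3, 0.5]
    - [3.5, -1.7, 0.7]
    - [4.4, -2.2, 0.9]
    - [5.3, -2.6, 1.1]
    - [6.2, -3.1, 1.3]
    - [7.0, -3.5, 1.5]
    - [7.8, -3.9, 1.7]
    - [8.35, -4.13, 1.77]
  dr:
    - [0, 0, 0]
    - [0, 0, 0]
    - [0, 0, 0]
    - [0, 0, 0]
    - [0, 0, 0]
    - [0, 0, 0]
    - [0, 0, 0]
    - [0, 0, 0]
    - [0, 0, 0]
    - [0, 0, 0]
  gripper: 0
  grip_force: 30

```text
clock: 0.93
position: [0.4287, -0.3073, 0.159]
eef_rot: [[0.966, 0.257, -0.002], [0.257, -0.966, 0.003], [-0.001, -0.003, -1.0]]
wrist_force: [-0.3, 0.4, -0.2]
finger_gap: 0.0854
```

```bash
python3 g.py .4275 -.310 .07
```

```text
t 0.9333 pos [ 0.4287 -0.3073  0.159 ] gap 0.08535496653056003 F [-0.2503  0.3963 -0.2161] jaw -75.1 j [-40.  18.  98.   0.  65.  35.]
translation [-0.05  0.06  2.23] dr [-0.03  0.01  0.02]
```

move_arm:
  translation:
    - [0, 0, 0.4]
    - [0, 0, 0.9]
    - [0, 0, 1.4]
    - [0, 0, 1.8]
    - [0, 0, 2.1]
    - [0, 0, 2.23]
    - [0, 0, 2.23]
    - [0, 0, 2.23]
  dr:
    - [0, 0, 0]
    - [0, 0, 0]
    - [0, 0, 0]
    - [0, 0, 0]
    - [0, 0, 0]
    - [0, 0, 0]
    - [0, 0, 0]
    - [0, 0, 0]

```text
clock: 1.6
position: [0.4277, -0.3107, 0.0713]
eef_rot: [[0.967, 0.256, -0.0], [0.256, -0.967, 0.0], [-0.0, -0.0, -1.0]]
wrist_force: [-0.0, 0.5, 0.6]
finger_gap: 0.0856
```

move_arm:
  translation:
    - [0, 0, 0]
    - [0, 0, 0]
    - [0, 0, 0]
    - [0, 0, 0]
    - [0, 0, 0]
    - [0, 0, 0]
    - [0, 0, 0]
    - [0, 0, 0]
    - [0, 0, 0]
    - [0, 0, 0]
  dr:
    - [0, 0, 0]
    - [0, 0, 0]
    - [0, 0, 0]
    - [0, 0, 0]
    - [0, 0, 0]
    - [0, 0, 0]
    - [0, 0, 0]
    - [0, 0, 0]
    - [0, 0, 0]
    - [0, 0, 0]
  gripper: 1
  grip_force: 30

```text
clock: 2.43
position: [0.4281, -0.311, 0.0719]
eef_rot: [[0.967, 0.256, 0.001], [0.256, -0.967, -0.001], [0.001, 0.001, -1.0]]
wrist_force: [-0.6, -1.0, 5.9]
finger_gap: 0.0255
```

```bash
python3 g.py .4275 -.310 .115;  python3 g.py .555 -.303 .115
python3 - <<'E'
from h import *
f=grab_frame("side");save("s1.png",cv2.resize(f["img"][90:240,270:470],None,fx=4,fy=4))
E
```

```text
t 2.4333 pos [ 0.4281 -0.311   0.0719] gap 0.025540968790200343 F [-0.6333 -1.0491  5.896 ] jaw -75.2 j [-41.  24. 103.  -0.  53.  35.]
translation [-0.01 -0.03 -1.08] dr [ 0.01 -0.01  0.  ]
t 2.4333 pos [ 0.4281 -0.311   0.0719] gap 0.025540968790200343 F [-0.6333 -1.0491  5.896 ] jaw -75.2 j [-41.  24. 103.  -0.  53.  35.]
translation [ 3.12  0.62 -1.08] dr [ 0.01 -0.01  0.  ]
```

View pics/s1.png

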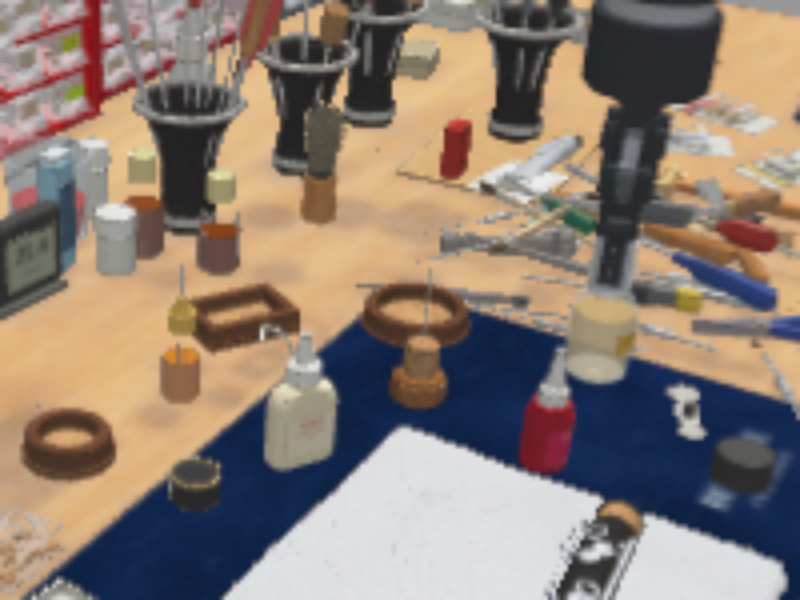

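The picture shows the oil bottle upright between the fingers, held by its white top (about pixel 600,270 of the crop). Now I'll lift it and carry it over.

move_arm:
  translation:
    - [0, 0, -0.4]
    - [0, 0, -0.9]
    - [0.2, 0, -1.1]
    - [0.7, 0.1, -1.1]
    - [1.3, 0.2, -1.1]
    - [1.9, 0.4, -1.1]
    - [2.5, 0.5, -1.1]
    - [2.9, 0.58, -1.1]
    - [3.1, 0.6, -1.1]
    - [3.1, 0.6, -1.1]
  dr:
    - [0, 0, 0]
    - [0, 0, 0]
    - [0, 0, 0]
    - [0, 0, 0]
    - [0, 0, 0]
    - [0, 0, 0]
    - [0, 0, 0]
    - [0, 0, 0]
    - [0, 0, 0]
    - [0, 0, 0]

```text
clock: 3.32
position: [0.5557, -0.3016, 0.1146]
eef_rot: [[0.966, 0.257, 0.001], [0.257, -0.966, 0.0], [0.001, 0.0, -1.0]]
wrist_force: [-0.4, -0.0, -0.2]
finger_gap: 0.0259
```

move_arm:
  translation:
    - [0, 0, 0]
    - [0, 0, 0]
    - [0, 0, 0]
  dr:
    - [0, 0, 0]
    - [0, 0, 0]
    - [0, 0, 0]

```text
clock: 3.57
position: [0.5523, -0.302, 0.1151]
eef_rot: [[0.967, 0.255, -0.001], [0.255, -0.967, 0.001], [-0.001, -0.001, -1.0]]
wrist_force: [-0.2, 0.1, -1.3]
finger_gap: 0.0255
```

```bash
python3 g.py .555 -.303 .0745
python3 - <<'E'
from h import *
f=grab_frame("side");a=f["img"][110:200,330:420];g=grab_frame("top")["img"][190:280,380:470]
save("s2.png",cv2.resize(np.hstack([a,g]),None,fx=4.4,fy=4.4))
E
```

```text
t 3.5667 pos [ 0.5523 -0.302   0.1151] gap 0.02550868089743627 F [-0.1739  0.0892 -1.3312] jaw -75.2 j [-33.  28.  88.  -0.  64.  43.]
translation [0.06 0.04 1.01] dr [-0.01  0.01 -0.  ]
```

View pics/s2.png

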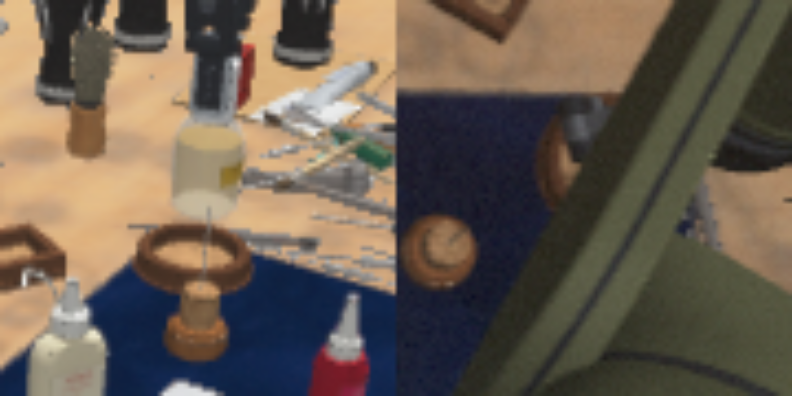

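Run:
```python
from m import *
o=np.array([330,110]);q=lambda *p:(proj(S,p)-o)*4.4
print(q(.5523,-.302,.0466),q(.5523,-.302,.108),q(.555,-.303,.018),q(.5523,-.302,.018))
hsv=cv2.cvtColor(S["img"],cv2.COLOR_RGB2HSV).astype(int);H,Sa,V=hsv[...,0],hsv[...,1],hsv[...,2]
b=((H<20)|(H>170))&(Sa>90)&(V<125)
for n,u,v,P in(("large",362,172,(.555,-.303,.009)),("small",276,200,(.6535,-.0393,.009)),("ob",322,173,(.6542,-.232,.009))):
    st,c=comp(S,b,u,v);print(n,st,"mid",st[0]+st[2]/2-.5,st[1]+st[3]/2-.5,"pred",proj(S,P))
```

```text
[199.739 206.393] [209.5696 113.7904] [192.1744 245.8049] [195.3553 247.5818]
large [360 161  20  24 200] mid 369.5 172.5 pred [373.3719 168.7516]
small [276 193  23  17 279] mid 287.0 201.0 pred [286.9441 200.2721]
ob [318 161  27  17 236] mid 331.0 169.0 pred [329.3659 168.9043]
```

move_arm:
  translation:
    - [0.06, 0.02, 0.2]
    - [0.06, 0.02, 0.4]
    - [0.06, 0.02, 0.6]
    - [0.06, 0.02, 0.75]
    - [0.06, 0.02, 0.87]
    - [0.06, 0.02, 0.95]
    - [0.06, 0.02, 0.99]
    - [0.06, 0.02, 0.99]
  dr:
    - [0, 0, 0]
    - [0, 0, 0]
    - [0, 0, 0]
    - [0, 0, 0]
    - [0, 0, 0]
    - [0, 0, 0]
    - [0, 0, 0]
    - [0, 0, 0]

```text
clock: 4.33
position: [0.5561, -0.3022, 0.0751]
eef_rot: [[0.967, 0.256, -0.001], [0.256, -0.967, 0.0], [-0.001, -0.001, -1.0]]
wrist_force: [0.4, -0.2, -0.6]
finger_gap: 0.0257
```

```bash
python3 g.py .555 -.303 .0735
python3 - <<'E'
from h import *
f=grab_frame("side");a=f["img"][110:200,330:420]
save("s3.png",cv2.resize(a,None,fx=4.4,fy=4.4))
E
```

```text
t 4.3333 pos [ 0.5561 -0.3022  0.0751] gap 0.02567442508694417 F [ 0.3695 -0.1541 -0.618 ] jaw -75.2 j [-32.  30.  90.   0.  60.  43.]
translation [-0.03  0.01  0.04] dr [-0.01  0.01  0.01]
```

View pics/s3.png

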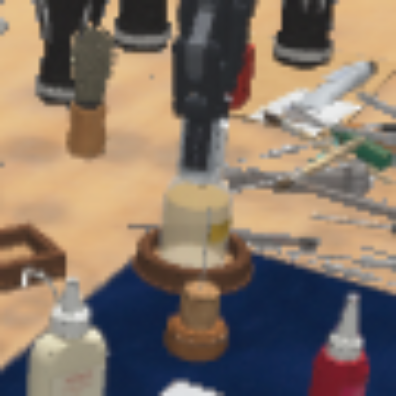

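The oil bottle is inside the ring and centred (bottle mid at about 195, ring mid at 196). I'll lower it slightly and release.

move_arm:
  translation:
    - [0, 0, 0.03]
    - [0, 0, 0.05]
    - [0, 0, 0.05]
  dr:
    - [0, 0, 0]
    - [0, 0, 0]
    - [0, 0, 0]

```text
clock: 4.63
position: [0.5568, -0.3026, 0.0746]
eef_rot: [[0.967, 0.256, 0.001], [0.256, -0.967, -0.001], [0.001, 0.001, -1.0]]
wrist_force: [-0.4, -0.4, 2.2]
finger_gap: 0.0255
```

move_arm:
  translation:
    - [0, 0, 0]
    - [0, 0, 0]
    - [0, 0, 0]
    - [0, 0, 0]
    - [0, 0, 0]
    - [0, 0, 0]
  dr:
    - [0, 0, 0]
    - [0, 0, 0]
    - [0, 0, 0]
    - [0, 0, 0]
    - [0, 0, 0]
    - [0, 0, 0]
  gripper: 0.3

```text
clock: 5.13
position: [0.5562, -0.3023, 0.0736]
eef_rot: [[0.967, 0.256, -0.0], [0.256, -0.967, 0.0], [-0.0, -0.0, -1.0]]
wrist_force: [-0.3, -0.6, -0.5]
finger_gap: 0.0593
```

```bash
python3 g.py .555 -.303 .16; python3 g.py .4142 -.189 .16;python3 g.py .4142 -.189 .0194
```

```text
t 5.1333 pos [ 0.5562 -0.3023  0.0736] gap 0.05931318929645082 F [-0.3391 -0.6272 -0.4586] jaw -75.2 j [-32.  30.  90.  -0.  60.  43.]
translation [-0.03  0.01 -2.16] dr [-0.    0.    0.01]
t 5.1333 pos [ 0.5562 -0.3023  0.0736] gap 0.05931318929645082 F [-0.3391 -0.6272 -0.4586] jaw -75.2 j [-32.  30.  90.  -0.  60.  43.]
translation [-2.71 -3.65 -2.16] dr [-0.    0.    0.01]
t 5.1333 pos [ 0.5562 -0.3023  0.0736] gap 0.05931318929645082 F [-0.3391 -0.6272 -0.4586] jaw -75.2 j [-32.  30.  90.  -0.  60.  43.]
translation [-2.71 -3.65  1.36] dr [-0.    0.    0.01]
```

move_arm:
  translation:
    - [0, 0, -0.5]
    - [0, 0, -1.2]
    - [0, 0, -1.9]
    - [0, 0, -2.2]
    - [-0.5, -0.6, -2.2]
    - [-1.0, -1.4, -2.2]
    - [-1.6, -2.1, -2.2]
    - [-2.1, -2.8, -2.2]
    - [-2.55, -3.4, -2.2]
    - [-2.71, -3.65, -2.2]
  dr:
    - [0, 0, 0]
    - [0, 0, 0]
    - [0, 0, 0]
    - [0, 0, 0]
    - [0, 0, 0]
    - [0, 0, 0]
    - [0, 0, 0]
    - [0, 0, 0]
    - [0, 0, 0]
    - [0, 0, 0]
  gripper: 0.1

```text
clock: 5.97
position: [0.4093, -0.1856, 0.1612]
eef_rot: [[0.967, 0.256, -0.004], [0.256, -0.967, 0.003], [-0.004, -0.004, -1.0]]
wrist_force: [-1.1, -0.1, -0.6]
finger_gap: 0.0769
```

move_arm:
  translation:
    - [0, 0, 0]
    - [0, 0, 0]
    - [0, 0, 0]
  dr:
    - [0, 0, 0]
    - [0, 0, 0]
    - [0, 0, 0]

```text
clock: 6.22
position: [0.4164, -0.1904, 0.1623]
eef_rot: [[0.967, 0.256, 0.003], [0.256, -0.967, -0.002], [0.002, 0.003, -1.0]]
wrist_force: [0.5, 0.4, 0.1]
finger_gap: 0.0769
```

```bash
python3 g.py .4142 -.189 .0194
```

```text
t 6.2167 pos [ 0.4164 -0.1904  0.1623] gap 0.0768805276966969 F [0.5263 0.3952 0.0839] jaw -75.2 j [-30.  12. 106.  -0.  62.  45.]
translation [-0.05 -0.06  3.57] dr [ 0.02 -0.02  0.  ]
```

move_arm:
  translation:
    - [0, 0, 0.5]
    - [0, 0, 1.1]
    - [0, 0, 1.7]
    - [0, 0, 2.3]
    - [0, 0, 2.8]
    - [0, 0, 3.2]
    - [0, 0, 3.45]
    - [0, 0, 3.55]
    - [0, 0, 3.55]
    - [0, 0, 3.55]
  dr:
    - [0, 0, 0]
    - [0, 0, 0]
    - [0, 0, 0]
    - [0, 0, 0]
    - [0, 0, 0]
    - [0, 0, 0]
    - [0, 0, 0]
    - [0, 0, 0]
    - [0, 0, 0]
    - [0, 0, 0]

```text
clock: 7.05
position: [0.4154, -0.1898, 0.0195]
eef_rot: [[0.967, 0.256, 0.001], [0.256, -0.967, -0.0], [0.0, 0.0, -1.0]]
wrist_force: [0.9, -0.3, -0.2]
finger_gap: 0.0766
```

move_arm:
  translation:
    - [0, 0, 0]
    - [0, 0, 0]
    - [0, 0, 0]
    - [0, 0, 0]
    - [0, 0, 0]
    - [0, 0, 0]
    - [0, 0, 0]
    - [0, 0, 0]
    - [0, 0, 0]
  dr:
    - [0, 0, 0]
    - [0, 0, 0]
    - [0, 0, 0]
    - [0, 0, 0]
    - [0, 0, 0]
    - [0, 0, 0]
    - [0, 0, 0]
    - [0, 0, 0]
    - [0, 0, 0]
  gripper: 1
  grip_force: 25

```text
clock: 7.8
position: [0.4146, -0.1892, 0.0204]
eef_rot: [[0.967, 0.256, 0.001], [0.256, -0.967, -0.001], [0.001, 0.001, -1.0]]
wrist_force: [-1.6, -0.5, 5.4]
finger_gap: 0.0278
```

```bash
python3 g.py .4142 -.189 .16;python3 g.py .6535 -.0393 .16
python3 - <<'E'
from h import *
f=grab_frame("side");a=f["img"][90:240,270:470]
save("s4.png",cv2.resize(a,None,fx=4,fy=4))
E
```

```text
t 7.8 pos [ 0.4146 -0.1892  0.0204] gap 0.02778861993004506 F [-1.5766 -0.4669  5.4327] jaw -75.2 j [-30.  24. 115.  -0.  40.  45.]
translation [-0.   -0.   -3.49] dr [ 0.01 -0.01  0.01]
t 7.8 pos [ 0.4146 -0.1892  0.0204] gap 0.02778861993004506 F [-1.5766 -0.4669  5.4327] jaw -75.2 j [-30.  24. 115.  -0.  40.  45.]
translation [ 6.74 -2.09 -3.48] dr [ 0.01 -0.01  0.01]
```

View pics/s4.png

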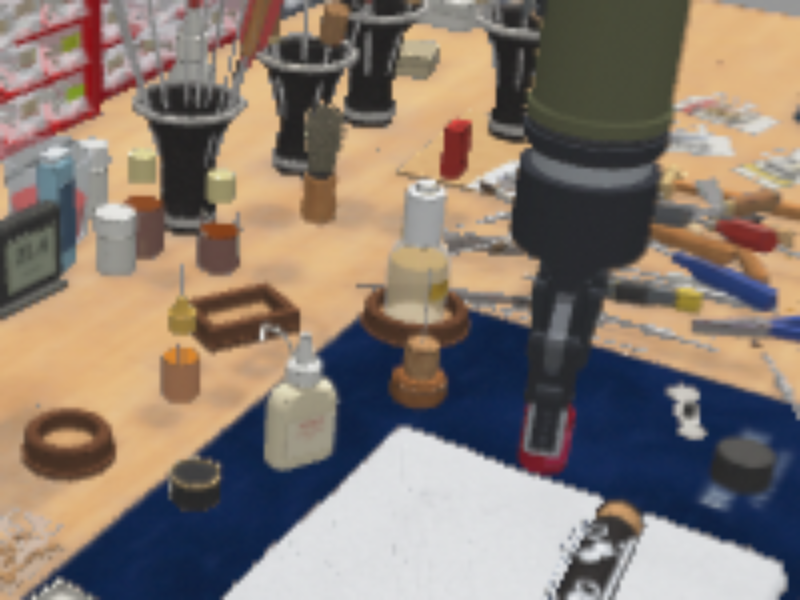

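The oil bottle stands upright in the large stand (crop 420,290), and the red bottle is gripped at (545,440). I'll lift it high enough to clear the flat bottle.

move_arm:
  translation:
    - [0, 0, -0.5]
    - [0, 0, -1.2]
    - [0, 0, -1.9]
    - [0, 0, -2.6]
    - [0, 0, -3.2]
    - [0, 0, -3.5]
    - [0.5, -0.15, -3.5]
    - [1.2, -0.37, -3.5]
    - [1.9, -0.6, -3.5]
    - [2.6, -0.8, -3.5]
  dr:
    - [0, 0, 0]
    - [0, 0, 0]
    - [0, 0, 0]
    - [0, 0, 0]
    - [0, 0, 0]
    - [0, 0, 0]
    - [0, 0, 0]
    - [0, 0, 0]
    - [0, 0, 0]
    - [0, 0, 0]

```text
clock: 8.68
position: [0.5068, -0.1305, 0.16]
eef_rot: [[0.967, 0.255, 0.0], [0.255, -0.967, 0.0], [0.0, -0.0, -1.0]]
wrist_force: [0.1, -0.6, 0.1]
finger_gap: 0.0276
```

move_arm:
  translation:
    - [0.7, -0.2, 0]
    - [1.4, -0.43, 0]
    - [2.1, -0.65, 0]
    - [2.8, -0.87, 0]
    - [3.4, -1.06, 0]
    - [3.9, -1.21, 0]
    - [4.14, -1.29, 0]
    - [4.14, -1.29, 0]
    - [4.14, -1.29, 0]
    - [4.14, -1.29, 0]
  dr:
    - [0, 0, 0]
    - [0, 0, 0]
    - [0, 0, 0]
    - [0, 0, 0]
    - [0, 0, 0]
    - [0, 0, 0]
    - [0, 0, 0]
    - [0, 0, 0]
    - [0, 0, 0]
    - [0, 0, 0]

```text
clock: 9.52
position: [0.6517, -0.0397, 0.1593]
eef_rot: [[0.967, 0.256, -0.002], [0.256, -0.967, -0.0], [-0.002, -0.0, -1.0]]
wrist_force: [0.0, -0.2, -0.1]
finger_gap: 0.0275
```

```bash
python3 g.py .6535 -.0393 .05;python3 g.py .6535 -.0393 .0235
```

```text
t 9.5167 pos [ 0.6517 -0.0397  0.1593] gap 0.027455412835297878 F [ 0.0258 -0.1685 -0.0849] jaw -75.2 j [-7. 27. 82. -0. 71. 68.]
translation [0.05 0.   2.73] dr [-0.    0.02  0.  ]
t 9.5167 pos [ 0.6517 -0.0397  0.1593] gap 0.027455412835297878 F [ 0.0258 -0.1685 -0.0849] jaw -75.2 j [-7. 27. 82. -0. 71. 68.]
translation [0.05 0.   3.4 ] dr [-0.    0.02  0.  ]
```

move_arm:
  translation:
    - [0.03, 0, 0.6]
    - [0.03, 0, 1.2]
    - [0.03, 0, 1.8]
    - [0.03, 0, 2.3]
    - [0.03, 0, 2.6]
    - [0.03, 0, 2.73]
    - [0.03, 0, 2.73]
    - [0.03, 0, 2.73]
  dr:
    - [0, 0, 0]
    - [0, 0, 0]
    - [0, 0, 0]
    - [0, 0, 0]
    - [0, 0, 0]
    - [0, 0, 0]
    - [0, 0, 0]
    - [0, 0, 0]

```text
clock: 10.18
position: [0.6548, -0.0393, 0.0513]
eef_rot: [[0.967, 0.255, 0.001], [0.255, -0.967, -0.0], [0.001, 0.0, -1.0]]
wrist_force: [0.1, 0.9, 0.1]
finger_gap: 0.0273
```

```bash
python3 g.py .6535 -.0393 .0235
python3 - <<'E'
from m import *
p=state()["position"];print(proj(S,(p[0],p[1],p[2]-.017))-[240,140])
f=grab_frame("side");a=f["img"][140:230,240:340]
save("s5.png",cv2.resize(a,None,fx=6,fy=6))
E
```

```text
t 10.1833 pos [ 0.6548 -0.0393  0.0513] gap 0.027262478477878258 F [0.0509 0.8635 0.0842] jaw -75.2 j [-7. 33. 88. -0. 59. 68.]
translation [-0.03 -0.01  0.69] dr [ 0.   -0.01 -0.  ]
[46.2209 51.0923]
```

View pics/s5.png

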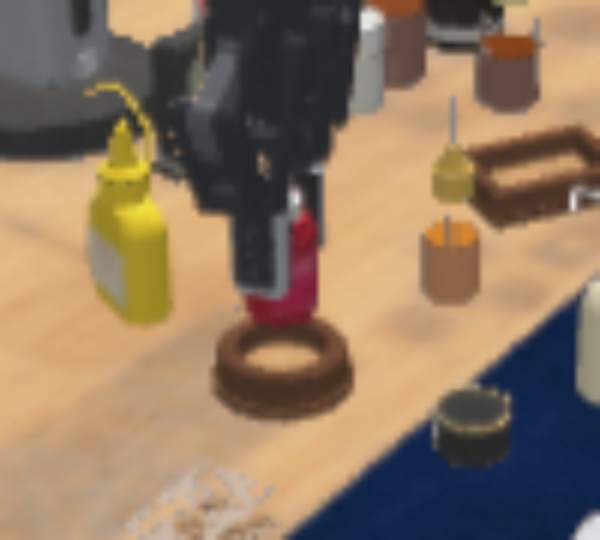

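The red bottle is centred over the small ring (bottle mid at 282, ring mid at 283).

move_arm:
  translation:
    - [-0.02, 0, 0.15]
    - [-0.02, 0, 0.3]
    - [-0.02, 0, 0.42]
    - [-0.02, 0, 0.53]
    - [-0.02, 0, 0.62]
    - [-0.02, 0, 0.67]
    - [-0.02, 0, 0.69]
    - [-0.02, 0, 0.69]
    - [-0.02, 0, 0.69]
  dr:
    - [0, 0, 0]
    - [0, 0, 0]
    - [0, 0, 0]
    - [0, 0, 0]
    - [0, 0, 0]
    - [0, 0, 0]
    - [0, 0, 0]
    - [0, 0, 0]
    - [0, 0, 0]

```text
clock: 10.98
position: [0.6534, -0.0389, 0.0232]
eef_rot: [[0.967, 0.256, -0.001], [0.256, -0.967, 0.0], [-0.001, -0.0, -1.0]]
wrist_force: [-1.9, 0.4, 3.5]
finger_gap: 0.0278
```

```bash
python3 g.py .6535 -.0393 .0225
```

```text
t 10.9833 pos [ 0.6534 -0.0389  0.0232] gap 0.027770471754449636 F [-1.8836  0.4418  3.4647] jaw -75.2 j [-7. 35. 89.  0. 55. 68.]
translation [0.   0.01 0.02] dr [-0.    0.01  0.01]
```

Light floor contact at the expected height, so I'll release and then rise.

move_arm:
  translation:
    - [0, 0, 0]
    - [0, 0, 0]
    - [0, 0, 0]
    - [0, 0, 0]
    - [0, 0, 0]
    - [0, 0, 0]
  dr:
    - [0, 0, 0]
    - [0, 0, 0]
    - [0, 0, 0]
    - [0, 0, 0]
    - [0, 0, 0]
    - [0, 0, 0]
  gripper: 0.4

```text
clock: 11.48
position: [0.6538, -0.039, 0.0228]
eef_rot: [[0.967, 0.256, -0.0], [0.256, -0.967, 0.0], [-0.0, -0.0, -1.0]]
wrist_force: [0.4, -0.8, 0.5]
finger_gap: 0.0513
```

move_arm:
  translation:
    - [0, 0, -0.4]
    - [0, 0, -0.9]
    - [0, 0, -1.5]
    - [0, 0, -2.2]
    - [0, 0, -2.9]
    - [0, 0, -3.4]
    - [0, 0, -3.7]
    - [0, 0, -3.7]
    - [0, 0, -3.7]
  dr:
    - [0, 0, 0]
    - [0, 0, 0]
    - [0, 0, 0]
    - [0, 0, 0]
    - [0, 0, 0]
    - [0, 0, 0]
    - [0, 0, 0]
    - [0, 0, 0]
    - [0, 0, 0]

```text
clock: 12.23
position: [0.6541, -0.039, 0.1715]
eef_rot: [[0.967, 0.256, 0.002], [0.256, -0.967, -0.0], [0.002, 0.001, -1.0]]
wrist_force: [-0.6, 0.7, 0.1]
finger_gap: 0.0512
```

```bash
python3 g.py .5385 -.113 .17 154
python3 - <<'E'
from h import *
f=grab_frame("side");a=f["img"][140:230,240:340]
save("s6.png",cv2.resize(a,None,fx=4,fy=4))
E
```

```text
t 12.2333 pos [ 0.6541 -0.039   0.1715] gap 0.05123172718725194 F [-0.6237  0.6739  0.1103] jaw -75.2 j [-7. 26. 81.  0. 73. 68.]
translation [-3.27  1.05  0.03] dr [ 0.01 -0.01 -8.2 ]
```

View pics/s6.png

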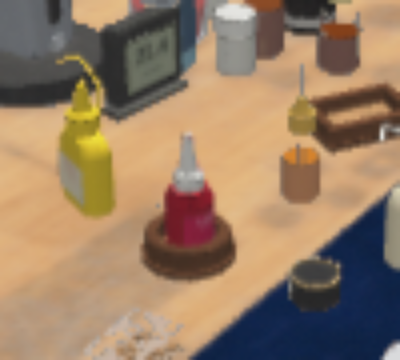

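The red bottle is upright in the small stand (190,220 of the crop). Next is the flat bottle.

move_arm:
  translation:
    - [-0.3, 0.1, 0]
    - [-0.7, 0.2, 0]
    - [-1.2, 0.4, 0]
    - [-1.7, 0.55, 0]
    - [-2.2, 0.7, 0]
    - [-2.7, 0.85, 0]
    - [-3.1, 1.0, 0]
    - [-3.27, 1.05, 0]
    - [-3.27, 1.05, 0]
    - [-3.27, 1.05, 0]
  dr:
    - [0, 0, -1]
    - [0, 0, -2]
    - [0, 0, -3]
    - [0, 0, -4]
    - [0, 0, -5]
    - [0, 0, -6]
    - [0, 0, -7]
    - [0, 0, -8]
    - [0, 0, -8.2]
    - [0, 0, -8.2]
  gripper: 0.2

```text
clock: 13.12
position: [0.5371, -0.113, 0.1696]
eef_rot: [[0.44, 0.898, -0.002], [0.898, -0.44, 0.001], [-0.0, -0.002, -1.0]]
wrist_force: [0.3, 0.3, -0.3]
finger_gap: 0.0683
```

move_arm:
  translation:
    - [0, 0, 0]
    - [0, 0, 0]
    - [0, 0, 0]
  dr:
    - [0, 0, 0]
    - [0, 0, 0]
    - [0, 0, 0]

```text
clock: 13.37
position: [0.5386, -0.1127, 0.1706]
eef_rot: [[0.438, 0.899, -0.0], [0.899, -0.438, 0.0], [0.0, -0.0, -1.0]]
wrist_force: [0.1, 0.9, 0.2]
finger_gap: 0.0686
```

```bash
python3 g.py .5385 -.113 .0284 154
python3 - <<'E'
from h import *
f=grab_frame("side");a=f["img"][120:220,270:420]
save("s7.png",cv2.resize(a,None,fx=4,fy=4))
E
```

```text
t 13.3667 pos [ 0.5386 -0.1127  0.1706] gap 0.0686369256659418 F [0.0617 0.9411 0.2101] jaw -26.0 j [-16.  19.  94.   0.  67.  10.]
translation [-0.01  0.    3.55] dr [-0. -0.  0.]
```

View pics/s7.png

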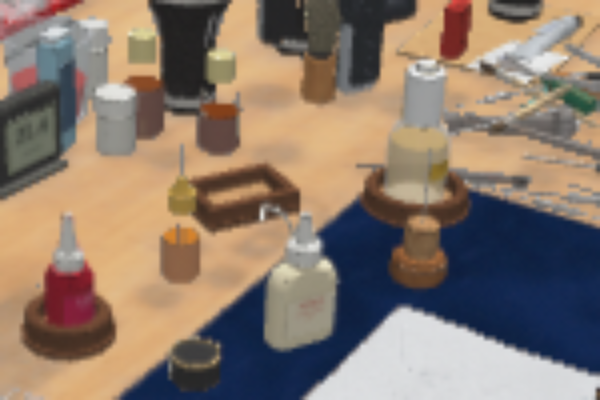

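Both placed bottles stand well, and the flat bottle (300,305) is untouched. I'll descend and grip it.

move_arm:
  translation:
    - [0, 0, 0.5]
    - [0, 0, 1.1]
    - [0, 0, 1.7]
    - [0, 0, 2.3]
    - [0, 0, 2.8]
    - [0, 0, 3.2]
    - [0, 0, 3.45]
    - [0, 0, 3.55]
    - [0, 0, 3.55]
    - [0, 0, 3.55]
  dr:
    - [0, 0, 0]
    - [0, 0, 0]
    - [0, 0, 0]
    - [0, 0, 0]
    - [0, 0, 0]
    - [0, 0, 0]
    - [0, 0, 0]
    - [0, 0, 0]
    - [0, 0, 0]
    - [0, 0, 0]

```text
clock: 14.25
position: [0.5387, -0.1131, 0.0294]
eef_rot: [[0.438, 0.899, 0.001], [0.899, -0.438, -0.0], [0.0, 0.001, -1.0]]
wrist_force: [-0.2, -0.1, 0.9]
finger_gap: 0.0684
```

move_arm:
  translation:
    - [0, 0, 0]
    - [0, 0, 0]
    - [0, 0, 0]
    - [0, 0, 0]
    - [0, 0, 0]
    - [0, 0, 0]
    - [0, 0, 0]
    - [0, 0, 0]
    - [0, 0, 0]
  dr:
    - [0, 0, 0]
    - [0, 0, 0]
    - [0, 0, 0]
    - [0, 0, 0]
    - [0, 0, 0]
    - [0, 0, 0]
    - [0, 0, 0]
    - [0, 0, 0]
    - [0, 0, 0]
  gripper: 1
  grip_force: 30

```text
clock: 15.0
position: [0.5384, -0.1132, 0.0297]
eef_rot: [[0.438, 0.899, 0.001], [0.899, -0.438, -0.0], [0.0, 0.001, -1.0]]
wrist_force: [-1.5, 0.4, 6.4]
finger_gap: 0.0211
```

```bash
python3 g.py .6542 -.232 .16 151
```

```text
t 15.0 pos [ 0.5384 -0.1132  0.0297] gap 0.02108752461109916 F [-1.5156  0.362   6.4238] jaw -26.0 j [-16.  29. 103.   0.  48.  10.]
translation [-1.4   3.91 -3.25] dr [ 0.01 -0.    0.5 ]
```

move_arm:
  translation:
    - [0, 0, -0.5]
    - [0, 0, -1.2]
    - [0, 0, -1.9]
    - [0, 0, -2.6]
    - [0, 0, -3.1]
    - [-0.1, 0.3, -3.25]
    - [-0.3, 0.9, -3.25]
    - [-0.55, 1.5, -3.25]
    - [-0.75, 2.1, -3.25]
    - [-0.97, 2.7, -3.25]
  dr:
    - [0, 0, 0]
    - [0, 0, 0]
    - [0, 0, 0]
    - [0, 0, 0]
    - [0, 0, 0]
    - [0, 0, 0]
    - [0, 0, 0.1]
    - [0, 0, 0.2]
    - [0, 0, 0.3]
    - [0, 0, 0.5]

```text
clock: 15.83
position: [0.6186, -0.1959, 0.1589]
eef_rot: [[0.485, 0.875, -0.0], [0.875, -0.485, 0.0], [0.0, -0.0, -1.0]]
wrist_force: [0.3, 0.5, -0.7]
finger_gap: 0.021
```

```bash
python3 g.py .6542 -.232 .16 151
```

```text
t 15.8333 pos [ 0.6186 -0.1959  0.1589] gap 0.02098947997170148 F [ 0.2668  0.4567 -0.6961] jaw -29.0 j [-21.  27.  83.   0.  71.   8.]
translation [-0.36  1.22 -0.03] dr [-0. -0.  0.]
```

move_arm:
  translation:
    - [-0.15, 0.5, 0]
    - [-0.28, 0.95, 0]
    - [-0.36, 1.22, 0.2]
    - [-0.36, 1.22, 0.7]
    - [-0.36, 1.22, 1.3]
    - [-0.36, 1.22, 1.8]
    - [-0.36, 1.22, 2.2]
    - [-0.36, 1.22, 2.45]
    - [-0.36, 1.22, 2.45]
    - [-0.36, 1.22, 2.45]
  dr:
    - [0, 0, 0]
    - [0, 0, 0]
    - [0, 0, 0]
    - [0, 0, 0]
    - [0, 0, 0]
    - [0, 0, 0]
    - [0, 0, 0]
    - [0, 0, 0]
    - [0, 0, 0]
    - [0, 0, 0]

```text
clock: 16.67
position: [0.6533, -0.2311, 0.0601]
eef_rot: [[0.484, 0.875, -0.002], [0.875, -0.484, 0.001], [-0.0, -0.002, -1.0]]
wrist_force: [0.4, -0.2, -0.0]
finger_gap: 0.0211
```

```bash
python3 g.py .6542 -.232 .0325 151
python3 - <<'E'
from h import *
f=grab_frame("side");a=f["img"][110:200,280:380];b=grab_frame("top")["img"][145:235,350:440]
save("s8.png",cv2.resize(np.hstack([a,b]),None,fx=4,fy=4))
E
```

```text
t 16.6667 pos [ 0.6533 -0.2311  0.0601] gap 0.02108482988680642 F [ 0.3618 -0.1605 -0.0036] jaw -29.0 j [-23.  35.  82.   0.  63.   6.]
translation [-0.01  0.03  0.69] dr [-0.02  0.    0.01]
```

View pics/s8.png

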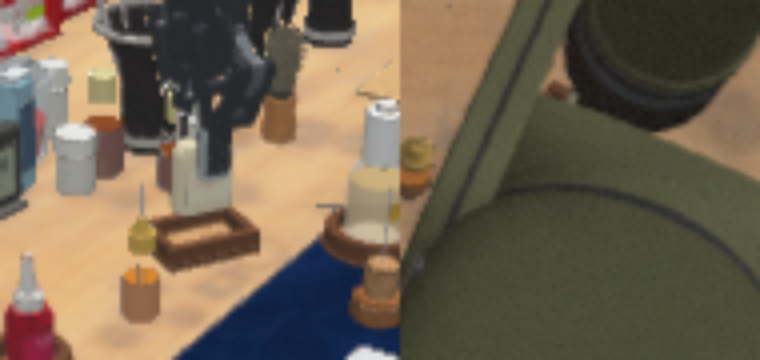

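```bash
python3 - <<'E'
from m import *
p=state()["position"]
f=lambda x,y,z:proj(S,(x,y,z))-[280,110]
def box(cx,cy,z,a,hx,hy):
    a=np.radians(a);w=np.array([np.cos(a),np.sin(a)]);n=np.array([w[1],-w[0]])
    return [4*f(*(np.array([cx,cy])+s*hx*n+t*hy*w),z) for s in(-1,1) for t in(-1,1)]
print("bottle bottom",box(p[0],p[1],p[2]-.026,61,.011,.0215))
print("stand top",box(.6542,-.232,.018,61,.024,.035))
st=(0,)
for z in(.03,.01):print(4*f(p[0],p[1],z))
E
python3 - <<'E'
import cv2
a=cv2.imread('pics/s8.png')[:,:400]
cv2.imwrite('pics/s9.png',cv2.resize(a[180:280,130:290],None,fx=4,fy=4))
E
```

```text
bottle bottom [array([233.4513, 200.8149]), array([177.7351, 213.541 ]), array([217.3843, 187.7395]), array([162.2804, 200.0451])]
stand top [array([259.8283, 228.3749]), array([169.3631, 249.9813]), array([224.7024, 199.5821]), array([136.3727, 219.6759])]
[197.6013 208.3262]
[196.6698 234.3008]
```

View pics/s9.png

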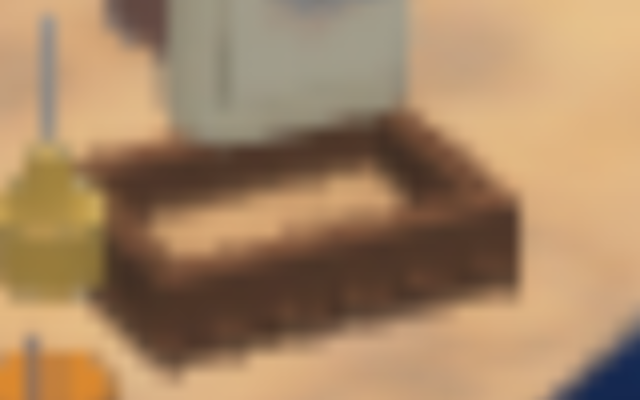

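The bottle's bottom corners (177,216) and (231,206), and the stand's near top corners (169,248) and (259,230), match the predicted pixels to about one image pixel. The alignment is good, so I'll lower it.

move_arm:
  translation:
    - [-0.01, 0.02, 0.15]
    - [-0.01, 0.02, 0.3]
    - [-0.01, 0.02, 0.42]
    - [-0.01, 0.02, 0.53]
    - [-0.01, 0.02, 0.62]
    - [-0.01, 0.02, 0.67]
    - [-0.01, 0.02, 0.7]
    - [-0.01, 0.02, 0.7]
    - [-0.01, 0.02, 0.7]
  dr:
    - [0, 0, 0]
    - [0, 0, 0]
    - [0, 0, 0]
    - [0, 0, 0]
    - [0, 0, 0]
    - [0, 0, 0]
    - [0, 0, 0]
    - [0, 0, 0]
    - [0, 0, 0]

```text
clock: 17.52
position: [0.6546, -0.2323, 0.033]
eef_rot: [[0.484, 0.875, 0.0], [0.875, -0.484, -0.0], [0.0, 0.0, -1.0]]
wrist_force: [0.5, -1.0, -1.7]
finger_gap: 0.0212
```

```bash
python3 g.py .6542 -.232 .0315 151
python3 - <<'E'
from h import *
f=grab_frame("side");a=f["img"][120:190,290:370]
save("s10.png",cv2.resize(a,None,fx=6,fy=6))
E
```

```text
t 17.5167 pos [ 0.6546 -0.2323  0.033 ] gap 0.02115983895690598 F [ 0.5222 -0.9624 -1.6622] jaw -29.0 j [-23.  37.  83.  -0.  60.   6.]
translation [ 0.   -0.01  0.04] dr [ 0. -0.  0.]
```

View pics/s10.png

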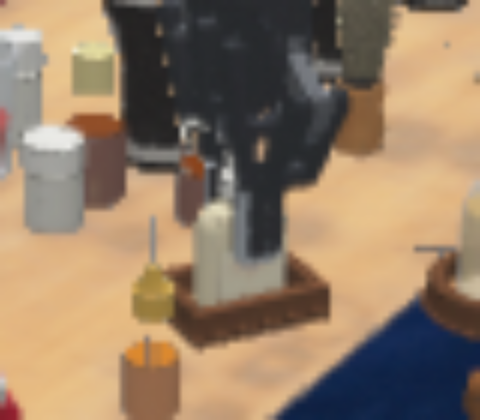

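The flat bottle is inside the oblong well (240,270). A touch lower, release and withdraw.

move_arm:
  translation:
    - [0, 0, 0.02]
    - [0, 0, 0.04]
    - [0, 0, 0.05]
    - [0, 0, 0.05]
  dr:
    - [0, 0, 0]
    - [0, 0, 0]
    - [0, 0, 0]
    - [0, 0, 0]

```text
clock: 17.9
position: [0.6547, -0.2324, 0.0324]
eef_rot: [[0.484, 0.875, 0.001], [0.875, -0.484, -0.001], [0.0, 0.001, -1.0]]
wrist_force: [-2.3, 0.7, 6.9]
finger_gap: 0.0212
```

move_arm:
  translation:
    - [0, 0, 0]
    - [0, 0, 0]
    - [0, 0, 0]
    - [0, 0, 0]
    - [0, 0, 0]
    - [0, 0, 0]
  dr:
    - [0, 0, 0]
    - [0, 0, 0]
    - [0, 0, 0]
    - [0, 0, 0]
    - [0, 0, 0]
    - [0, 0, 0]
  gripper: 0.4

```text
clock: 18.4
position: [0.6543, -0.2322, 0.0307]
eef_rot: [[0.484, 0.875, -0.0], [0.875, -0.484, 0.0], [0.0, -0.0, -1.0]]
wrist_force: [0.3, 0.9, -1.2]
finger_gap: 0.0513
```

move_arm:
  translation:
    - [0, 0, -0.4]
    - [0, 0, -0.9]
    - [0, 0, -1.5]
    - [0, 0, -2.2]
    - [0, 0, -2.9]
    - [0, 0, -3.4]
    - [0, 0, -3.9]
    - [0, 0, -4.0]
    - [0, 0, -4.0]
    - [0, 0, -4.0]
  dr:
    - [0, 0, 0]
    - [0, 0, 0]
    - [0, 0, 0]
    - [0, 0, 0]
    - [0, 0, 0]
    - [0, 0, 0]
    - [0, 0, 0]
    - [0, 0, 0]
    - [0, 0, 0]
    - [0, 0, 0]

```text
clock: 19.23
position: [0.6539, -0.232, 0.19]
eef_rot: [[0.484, 0.875, -0.001], [0.875, -0.484, 0.0], [-0.0, -0.001, -1.0]]
wrist_force: [0.0, 0.5, -0.5]
finger_gap: 0.0512
```

```bash
python3 g.py .35 -.40 .23 151
```

```text
t 19.2333 pos [ 0.6539 -0.232   0.19  ] gap 0.051211920960953304 F [ 0.0296  0.4864 -0.4997] jaw -29.0 j [-23.  29.  74.   0.  77.   6.]
translation [-7.35 -4.61 -0.99] dr [-0.01  0.    0.  ]
```

move_arm:
  translation:
    - [-0.5, -0.3, -0.9]
    - [-1.3, -0.8, -1.0]
    - [-2.1, -1.3, -1.0]
    - [-2.9, -1.8, -1.0]
    - [-3.7, -2.3, -1.0]
    - [-4.5, -2.8, -1.0]
    - [-5.3, -3.3, -1.0]
    - [-6.1, -3.8, -1.0]
    - [-6.9, -4.3, -1.0]
    - [-7.35, -4.6, -1.0]
  dr:
    - [0, 0, 0]
    - [0, 0, 0]
    - [0, 0, 0]
    - [0, 0, 0]
    - [0, 0, 0]
    - [0, 0, 0]
    - [0, 0, 0]
    - [0, 0, 0]
    - [0, 0, 0]
    - [0, 0, 0]

```text
clock: 20.07
position: [0.3469, -0.4006, 0.2287]
eef_rot: [[0.486, 0.874, -0.004], [0.874, -0.486, 0.003], [0.0, -0.005, -1.0]]
wrist_force: [-1.4, 0.3, 0.3]
finger_gap: 0.0514
```

move_arm:
  translation:
    - [0, 0, 0]
    - [0, 0, 0]
    - [0, 0, 0]
    - [0, 0, 0]
  dr:
    - [0, 0, 0]
    - [0, 0, 0]
    - [0, 0, 0]
    - [0, 0, 0]

```text
clock: 20.4
position: [0.3518, -0.3995, 0.23]
eef_rot: [[0.483, 0.875, -0.0], [0.875, -0.483, 0.002], [0.001, -0.001, -1.0]]
wrist_force: [-0.7, 0.7, 0.7]
finger_gap: 0.0511
```

Run:
```python
from h import *
a=grab_frame("side")["img"][110:230,240:440];b=grab_frame("top")["img"][150:270,190:450]
save("s11.png",np.vstack([cv2.resize(a,(500,300)),cv2.resize(b,(650,300))[:,150:]]))
```

```text
(no output)
```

View pics/s11.png

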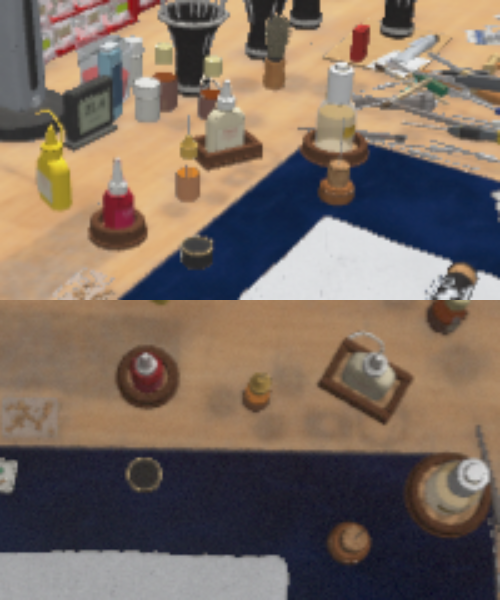

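Both views show all three bottles upright in their own wells: red (118,210), flat (228,130) and oil (335,110) in the side view. The awl has not moved and the arm is clear. I'll hand the job in.

```bash
python3 -c "
from h import *
print(finish_job(), state()['clock'])"
```

```text
the job is handed in; nothing more can be done
the job is handed in; nothing more can be done
```

All three bottles are back in their stands, and I handed the job in at about 20.5 s on the robot's clock. The oil bottle is in the large round stand, the nozzle bottle in the small round stand, and the flat bottle in the oblong stand.

The last side and top views show each bottle upright inside its well and the awl where it was, with the arm drawn clear. The glass jar lay outside those last crops, so I did not re-check it, but the arm never went near it. The highest wrist force I saw was about 7 N, and no check failed or disagreed by more than about one image pixel (roughly 2 mm).

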